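# Square a tube rack into the spray station and mist it

### The arm

A 6-joint arm with a two-finger parallel gripper is mounted at the origin on the work surface. World frame = base frame: x ahead of the robot, y to its left, z up, the work surface at z = 0. Lengths are in mm, angles in rad, forces in N, time in s.
With the tool pointing down it reaches from about 325 to 850 mm from the base axis. Payload 4.4 kg.
Tool frame: the origin (TCP) lies at the very end of the fingers, on their centre line; the grasp point (between the pads) lies 19 mm behind it (ctrl.grip_point_offset is the distance from the TCP to the grasp point, in mm); x points along the fingers, y is the direction in which the jaws open and shut, and the axes are right-handed (so a half turn about x gives the same grasp; the last joint's range is limited). The gripper opens to 94 mm and grips with 3 to 60 N. Pads are 16 mm wide; open, the fingers measure 119 mm over their backs; the gripper's body (75 mm by 177 mm) begins 78 mm behind the grasp point.
Start: joints at [0.996, 0.207, 1.542, -0, 1.393, -0.15], TCP at [236.989, 523.892, 205.447] pointing down, gripper open.
Joint ranges: [-2.73, 2.73], [-0.86, 2.22], [0.23, 2.46], [-1.11, 4.25], [0.08, 2.63], [-2.82, 2.82]. Speed limits (rad/s): [2.79, 2.79, 3.14, 3.14, 3.14, 3.14].

### API

Orientations are given as [roll, pitch, yaw] about the fixed x, y, z axes, in that order (R = Rz(yaw) Ry(pitch) Rx(roll)).
In Python, from cell import ctrl, camera, camera_info gives the robot as it stands.
- The arm moves only by the tool servo_tool, never from a script. Its argument "series" is text: rows parted by semicolons, each of 7 numbers parted by spaces: the shift along the tool's x, y, z in m, then the turn, a rotation vector about the tool's x, y, z in rad, then the gripper command: -1 is shut, 1 is fully open, values between are in proportion. In form: x y z rx ry rz hand; .... A call has exactly 10 rows; each row shifts and turns the commanded pose from where the row before left it, along the tool's axes as they then stand; what a row does not reach is not made up. A row lasts 1/12 s, in which the tool goes at most 41.7 mm and 7.16 degrees, less where a joint would pass 70% of its speed; a pose out of reach is approached as far as the arm can. A call is refused whole if a number of a shift passes 0.0417 or a number of a turn 0.125, either way. A call with a gripper value outside its range is refused whole. The fingers move at their own pace and stop on an object; the grip force is fixed at half the most. Time passes only in rows, so rows that do not move let the fingers close, or fill a call up. It gives the time, the measured TCP pose, the force and the opening at its end, in the units of the state.
- ctrl.read_state(): the state, without advancing time (a new reading comes with each control period).
- camera(name): name is "scene" or "top"; returns (picture, depth): 400x640x3 uint8, red, green, blue; 400x640 float32, mm along the optical axis (not along the pixel's ray), 0 where there is no reading.
- camera_info(name): a dict with "vertical_fov" (degrees; the focal length in pixels is half the picture's height over the tangent of half this angle, whatever the lens; pixels are square), "cx", "cy" (the principal point, pixels), "pose" (4x4, takes a point from camera to world coordinates). Camera axes: x right, y down, z forward; pixel columns grow to the right and rows downward; lengths in mm; the calibration is good to about 2 mm. A picture is of the moment at which its call begins. camera_info takes no time and is no camera call.
- ctrl.sign_off(): hands the job in, once; it reports no verdict.
The state is a dict: "time": time; "joint_positions": joint angles; "qd": joint speeds; "tau": joint torques, N m; "eef_pos": TCP position; "eef_rot": TCP orientation; "ft_force": force on the tool from outside, world axes, zero at the start; "torque": the same for the moment, N m; "grip_width": finger opening in mm.
Only numpy, scipy, OpenCV 4.12 (cv2) and the standard library are available. Lean on these libraries where they do the work, as an engineer would, in place of code of your own. Each camera call takes 0.05 s, during which the arm holds its last target.

### The job

Slide the empty white tube rack, keeping it flat on the grey board, into the corner of the two aluminium fences until it sits square and flush against both. Only once it is home, press the orange cap of the clamped blue spray bottle all the way down and let it come back up. Leave the rack home and do not disturb the tube stand, the red-lidded jar or the timer.

Things in the scene. Friction and masses are not known exactly. Their poses are not given: they have to be found in the camera images.
- rack: Loose white tube rack, empty: a solid block 100 (its x) x 140 (its y) x 30 mm high, 0.2 to 0.45 kg, 5 x 7 grey marks for wells on top (no real holes). Too wide to grip: push its sides (sliding takes 2 to 8 N). Origin: centre of its underside, z up. It starts turned up to 0.35 rad from square with the fences; its +x side belongs against the far fence, its +y side against the left fence.
- corner (a point): Inner corner of the two aluminium fences, at the board's top face (6 mm above the table). Its +x points square into the far fence (away from the robot, turned up to 0.18 rad), its +y square into the left fence, z up. The fences' inner faces are the planes x = 0 and y = 0. The rack's centre is at x = -50, y = -70 mm here when home.
- station: Fixed spray station. Grey board 6 mm thick, x from -240 to 22, y from -290 to 130 mm; far fence along y from 15 to -220 mm, left fence along x from 0 to -190 mm, both 15 mm thick, 20 mm high above the board; blue bottle, 68 mm diameter, top 152 mm above the table, at x = -85, y = 78 mm. Origin: on the table under the fences' inner corner, axes as corner.
- spray_cap (a joint): Orange sprung cap of the spray bottle: 0 = up, 0.008 m = fully down. It moves straight down; its spring pushes back about 3 N at first and 8.5 N at the bottom, and returns it when let go.
- cap_top (a point): Centre of the flat top of the orange cap, 186 mm above the table when up. The cap is a disc of 38 mm diameter, 22 mm thick, with a spout 55 mm long from its centre towards the corner's -y, over the left fence.
- tube_stand: Loose white block 50 (x) x 90 (y) x 30 mm with three purple-capped tubes standing 117 mm high; on the table left of the board. Origin: centre of its underside. Leave alone.
- jar: Loose specimen jar with red lid, 56 mm diameter, 65 mm high, on the table right of the board. Origin: centre of its underside. Leave alone.
- timer: Loose grey bench timer 60 (x) x 70 (y) x 25 mm, on the table right of the board. Origin: centre of its underside. Leave alone.
Things that resemble listed ones, but are neither listed nor needed, are in the scene too. What is shaped like the rack but brown or pink is not meant.

How it is judged:
By the outcome, as a careful person would: the job done as asked, in the order asked, and still so for the second after the job is handed in, with the robot touching nothing.
It also fails if it takes over 58 s, if anything falls off the work surface, if the arm or the gripper's body presses on something with over 40 N, if the wrist force passes 120 N, or if a joint passes its speed limit or range.

## Working session

There is one attempt and no reset: what is moved stays moved. The work goes in short steps, Python scripts to look and compute and a tool call to move; the robot and the scene stay as the last step left them, time stands still between calls to the robot, and variables do not carry over. Pictures are saved under pics/ and viewed, and the job is handed in when it is done.

Besides the shell and the picture viewer there is one more tool, called after "Request:" by a JSON object that holds its "name" and its "arguments". servo_tool: Moves the arm, as the interface text tells. Its arguments: {"type":"object","properties":{"series":{"type":"string"}},"required":["series"]}

```bash
ls; mkdir -p pics
cat > h.py <<'E'
import numpy as np, cv2
from cell import ctrl, camera, camera_info
def K(name):
    i=camera_info(name); f=200/np.tan(np.radians(i["vertical_fov"])/2); return f,i["cx"],i["cy"],np.array(i["pose"])
def ray(name,u,v,z):
    f,cx,cy,P=K(name); d=P[:3,:3]@np.array([(u-cx)/f,(v-cy)/f,1]); o=P[:3,3]; return o+d*(z-o[2])/d[2]
def proj(name,p):
    f,cx,cy,P=K(name); q=P[:3,:3].T@(np.array(p)-P[:3,3]); return np.array([cx+f*q[0]/q[2],cy+f*q[1]/q[2]])
E
python3 - <<'E'
from h import *
for n in("scene","top"):
    im,d=camera(n); cv2.imwrite(f"pics/{n}0.png",im[:,:,::-1]); np.savez(f"{n}0.npz",im=im,d=d); print(n,camera_info(n), (d==0).mean())
print(ctrl.read_state())
E
```

```text
pics
scene {'vertical_fov': 57.671721698322486, 'cx': 317.4304976431947, 'cy': 204.36086000470212, 'pose': array([[ 2.53927681e-01,  6.04332152e-01, -7.55184337e-01,
         1.23201087e+03],
       [ 9.67118305e-01, -1.47140739e-01,  2.07441047e-01,
        -2.21381121e+02],
       [ 1.42449131e-02, -7.83027620e-01, -6.21823793e-01,
         7.37199819e+02],
       [ 0.00000000e+00,  0.00000000e+00,  0.00000000e+00,
         1.00000000e+00]])} 0.0037578125
top {'vertical_fov': 57.1981843615161, 'cx': 312.6775175922384, 'cy': 196.1356729031308, 'pose': array([[-1.00992642e-02, -9.96751796e-01,  7.98990688e-02,
         4.36386963e+02],
       [-9.99948390e-01,  1.01553330e-02,  2.95416044e-04,
        -4.67530883e+00],
       [-1.10585812e-03, -7.98919617e-02, -9.96802915e-01,
         1.13587201e+03],
       [ 0.00000000e+00,  0.00000000e+00,  0.00000000e+00,
         1.00000000e+00]])} 0.00391015625
{'time': 0.1, 'joint_positions': array([ 9.95528181e-01,  2.07363574e-01,  1.54276001e+00,  1.32842855e-05,
        1.39347195e+00, -1.50498293e-01]), 'qd': array([ 0.00095234, -0.00186277, -0.00261321,  0.00075304, -0.00078972,
        0.00070081]), 'tau': array([-2.15551029e-05, -3.71864569e+01, -2.82294953e+01,  7.01143686e-02,
        3.11600603e-02, -5.33695720e-05]), 'eef_pos': array([236.58489312, 523.30678538, 204.41478256]), 'eef_rot': array([-1.72782078,  1.56879341, -2.15259299]), 'ft_force': array([-0.42941702, -0.28115621,  0.19920649]), 'torque': array([ 0.04041107,  0.02498414, -0.0168997 ]), 'grip_width': 94.14519439481467}
```

View pics/scene0.png

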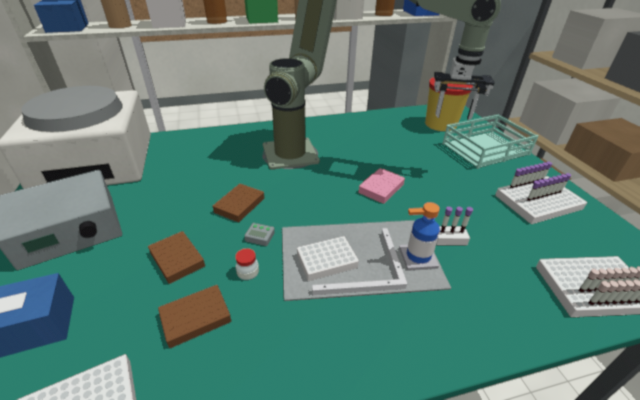

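View pics/top0.png

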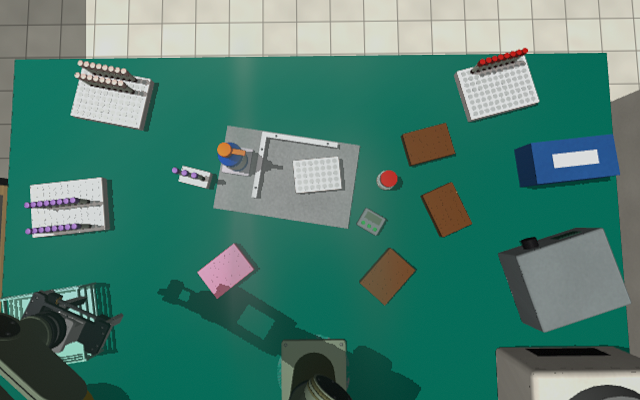

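The top view shows the rack at (318,174) on the grey board. The fence corner is near (262,133), the bottle and orange cap at (224,150), the tube stand at (195,177), the red jar at (388,180) and the timer at (371,221).

What could be taken for the rack:
- White racks holding tubes at (112,97), (68,208) and (497,86), all off the board.
- The brown blocks at (428,145), (446,209) and (388,276).
- The pink block at (227,270).

I choose (318,174): it is white, empty and on the board. Next is a close crop to check this.

Run:
```python
from h import *
a=np.load("top0.npz")["im"]; c=a[115:240,165:405]; cv2.imwrite("pics/crop_top.png",cv2.resize(c,None,fx=3.3,fy=3.3,interpolation=cv2.INTER_CUBIC)[:,:,::-1])
a=np.load("scene0.npz")["im"]; c=a[195:305,225:480]; cv2.imwrite("pics/crop_scene.png",cv2.resize(c,None,fx=3,fy=3,interpolation=cv2.INTER_CUBIC)[:,:,::-1])
```

```text
(no output)
```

View pics/crop_top.png

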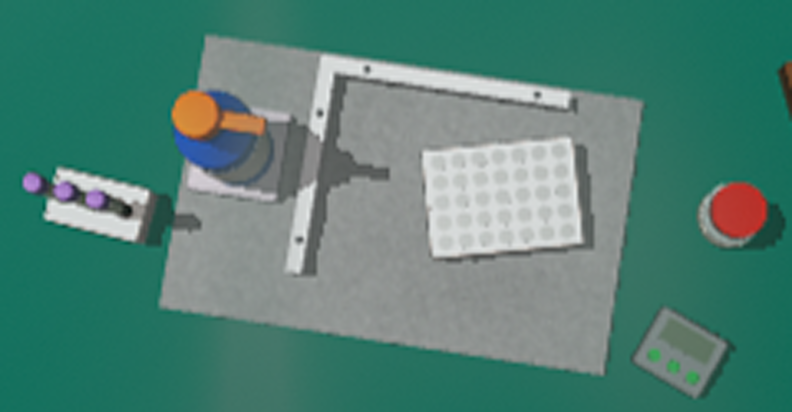

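View pics/crop_scene.png

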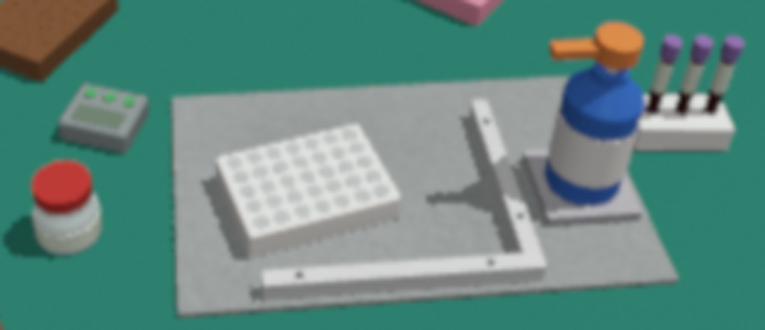

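The crop shows 5 x 7 marks and no tubes, on the board, so this is the rack. Now I measure the rack, fences, board and cap.

```bash
cat >> h.py <<'E'
def rackmask(im,d,box=(255,400,130,225)):
    hsv=cv2.cvtColor(im,cv2.COLOR_RGB2HSV)
    m=((hsv[...,1]<40)&(hsv[...,2]>175)).astype(np.uint8)
    n,l,s,c=cv2.connectedComponentsWithStats(m)
    return m,n,l,s,c
E
python3 - <<'E'
from h import *
z=np.load("top0.npz"); im=z["im"];d=z["d"]
hsv=cv2.cvtColor(im,cv2.COLOR_RGB2HSV)
f,cx,cy,P=K("top")
u,v=np.meshgrid(np.arange(640),np.arange(400))
pc=np.stack([(u-cx)/f*d,(v-cy)/f*d,d],-1); W=pc@P[:3,:3].T+P[:3,3]
np.set_printoptions(precision=1,suppress=True)
for p in [(318,174),(300,220),(255,215),(287,137),(259,170),(223,150),(388,180),(371,221),(340,215)]:
    print(p,hsv[p[1],p[0]],W[p[1],p[0]])
m=((hsv[...,1]<40)&(hsv[...,2]>170)).astype(np.uint8)
n,l,s,c=cv2.connectedComponentsWithStats(m)
for i in range(1,n):
    if s[i,4]>100 and 200<c[i,0]<400 and 115<c[i,1]<240: print(i,s[i],c[i])
b=((hsv[...,1]<60)&(d>1000)).astype(np.uint8)
n,l,s,c=cv2.connectedComponentsWithStats(b)
i=l[215,300]; print("board",s[i])
E
```

```text
(318, 174) [ 75   5 194] [591.8 -21.1  33.8]
(300, 220) [ 77  13 139] [453.8  35.4   6.6]
(255, 215) [ 82 140 115] [470.8 175.   -2.1]
(287, 137) [ 90   4 217] [708.8  72.8  25. ]
(259, 170) [ 90   2 166] [606.8 158.4  28. ]
(223, 150) [ 15 186 210] [636.3 229.6 186.5]
(388, 180) [  2 191 184] [ 567.5 -226.2   64.9]
(371, 221) [ 72  34 127] [ 448.2 -179.2   28.8]
(340, 215) [ 75  11 145] [467.8 -87.6   8.9]
25 [259 131  79  27 467] [292.  140.2]
28 [ 293  156   48   37 1490] [316.6 174.4]
31 [251 170  10  28 123] [255.5 183.9]
board [  213   126   147   103 10874]
```

```bash
cat >> h.py <<'E'
def rays(name,uv,z):
    f,cx,cy,P=K(name); uv=np.asarray(uv,float).reshape(-1,2)
    d=np.c_[(uv[:,0]-cx)/f,(uv[:,1]-cy)/f,np.ones(len(uv))]@P[:3,:3].T; o=P[:3,3]
    return (o+d*((z-o[2])/d[:,2])[:,None])[:,:2]
def fitrect(pts):
    r=cv2.minAreaRect(pts.astype(np.float32)); return r
def edgefit(pts,n0,off,tol):  # points near line n0.p=off -> refined (angle of normal, offset)
    s=pts[np.abs(pts@n0-off)<tol]
    for k in range(3):
        c=s.mean(0); w,V=np.linalg.eigh(np.cov((s-c).T)); n=V[:,0]; n=n*np.sign(n@n0)
        r=(s-c)@n; s=s[np.abs(r)<max(1.5,2*r.std())]
    return n,c@n,len(s)
E
python3 - <<'E'
from h import *
np.set_printoptions(precision=2,suppress=True)
z=np.load("top0.npz"); im=z["im"];d=z["d"]
big=cv2.resize(im,None,fx=4,fy=4,interpolation=cv2.INTER_CUBIC)
hsv=cv2.cvtColor(big,cv2.COLOR_RGB2HSV)
def comp(m,seed=None):
    n,l,s,c=cv2.connectedComponentsWithStats(m.astype(np.uint8)); return (l==l[int(seed[1]*4),int(seed[0]*4)])
def cont(m):
    c=max(cv2.findContours(m.astype(np.uint8),cv2.RETR_EXTERNAL,cv2.CHAIN_APPROX_NONE)[0],key=cv2.contourArea)[:,0]
    return (c+0.5)/4-0.5
board=comp((hsv[...,1]<70),(300,220)); cb=rays("top",cont(board),6)
print("board",cv2.minAreaRect(cb.astype(np.float32)))
rack=comp((hsv[...,1]<40)&(hsv[...,2]>165),(318,174)); cr=rays("top",cont(rack),36); print("rack",cv2.minAreaRect(cr.astype(np.float32)))
f1=comp((hsv[...,2]>190)&(hsv[...,1]<40),(287,137)); cf=rays("top",cont(f1),26); print("fence",cv2.minAreaRect(cf.astype(np.float32)))
np.savez("c.npz",cb=cb,cr=cr,cf=cf)
o=comp((hsv[...,1]>120)&(hsv[...,0]<25)&(hsv[...,2]>120),(223,150)); co=cont(o); pr=rays("top",co,186); print("orange",pr.min(0),pr.max(0))
vis=big.copy(); 
for c,col in((cont(board),(255,0,0)),(cont(rack),(0,0,255)),(cont(f1),(0,255,0)),(co,(255,0,255))):
    cv2.polylines(vis,[np.round((c+.5)*4).astype(int)],True,col,1)
cv2.imwrite("pics/vis.png",vis[480:940,800:1600,::-1])
E
```

```text
board ((591.2492065429688, 82.61920166015625), (437.20404052734375, 264.080810546875), 80.86559295654297)
rack ((591.2662963867188, -16.69414520263672), (101.34525299072266, 140.3728790283203), 5.011466026306152)
fence ((669.7696533203125, 40.4619140625), (234.5048370361328, 79.14602661132812), 80.74177551269531)
orange [619.41 172.95] [657.41 245.9 ]
```

View pics/vis.png

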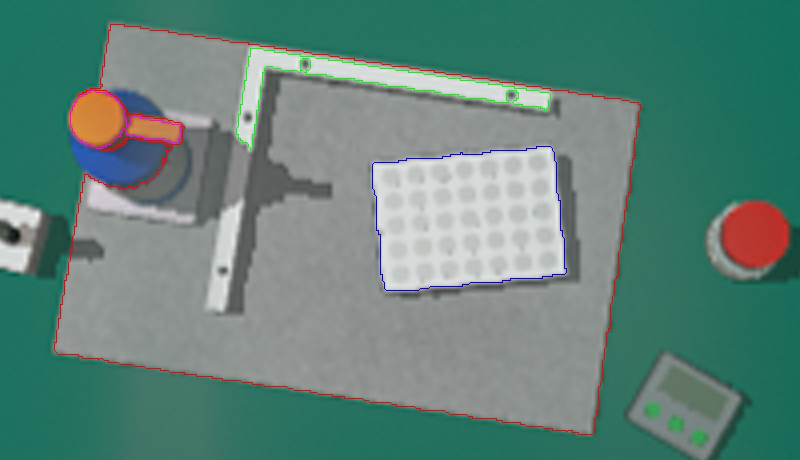

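Run:
```python
from h import *
np.set_printoptions(precision=3,suppress=True)
c=np.load("c.npz"); cb,cr,cf=c["cb"],c["cr"],c["cf"]
th=np.radians(-9.13); ex=np.array([np.cos(th),np.sin(th)]); ey=np.array([-ex[1],ex[0]])
def E(p,n,off,tol,nm):
    n2,o,k=edgefit(p,n,off,tol); print(nm,"normal angle deg",np.degrees(np.arctan2(n2[1],n2[0])),"off",o,k); return n2,o
pb=cb@ex; N,F=E(cb,ex,pb.min(),8,"board near"),E(cb,ex,pb.max(),8,"board far"); R=E(cb,ey,(cb@ey).min(),8,"board right")
# fence: outer far x=15, inner x=0 ; outer left y=15 inner 0 
E(cf,ex,(cf@ex).max(),5,"fence far outer")
fi=E(cf,ex,(cf@ex).max()-15,5,"fence far inner")
lo=E(cf,ey,(cf@ey).max(),5,"fence left outer"); li=E(cf,ey,(cf@ey).max()-15,5,"fence left inner")
xs=[N[1]+240,F[1]-22,fi[1]]; print("x origin along ex:",(xs)); print("y origin:",R[1]+290,li[1],lo[1]-15)
```

```text
board near normal angle deg -9.227123033779637 off 439.4415446736731 539
board far normal angle deg -9.246682390831152 off 701.2810288124552 530
board right normal angle deg 80.76631119732878 off -40.58242293238369 331
fence far outer normal angle deg -9.274050379371785 off 693.4246803663837 304
fence far inner normal angle deg -9.252866584696953 off 680.9248577797204 289
fence left outer normal angle deg 80.80334111793864 off 263.60340016482974 90
fence left inner normal angle deg 80.19437553267471 off 257.7561795268655 91
x origin along ex: [np.float64(679.4415446736731), np.float64(679.2810288124552), np.float64(680.9248577797204)]
y origin: 249.41757706761632 257.7561795268655 248.60340016482974
```

```bash
cat >> h.py <<'E'
from scipy.spatial.transform import Rotation as Ro
YAW=np.radians(-9.25); EX=np.array([np.cos(YAW),np.sin(YAW),0]); EY=np.array([-EX[1],EX[0],0]); EZ=np.array([0,0,1.])
C0=679.5*EX+249.0*EY
def c2w(x,y,z): return C0+x*EX+y*EY+z*EZ
def w2c(p): d=np.array(p)-C0; return np.array([d@EX,d@EY,p[2]])
def st():
    s=ctrl.read_state(); R=Ro.from_euler("xyz",s["eef_rot"]).as_matrix()
    return s,R
def report(target=None,ydir=None):
    np.set_printoptions(precision=3,suppress=True)
    s,R=st(); print("t",s["time"],"q",s["joint_positions"],"F",s["ft_force"],"w",s["grip_width"])
    print("tcp corner frame",w2c(s["eef_pos"]),"tool x,y,z in corner axes:\n",(np.array([EX,EY,EZ])@R).T)
    if target is not None:
        Rt=R
        if ydir is not None:
            y=np.array(ydir[0]*EX+ydir[1]*EY); x=-EZ; Rt=np.c_[x,y,np.cross(x,y)]
            print("turn rotvec (tool)",Ro.from_matrix(R.T@Rt).as_rotvec())
        d=c2w(*target)-s["eef_pos"]
        print("shift mm tool now",R.T@d," in target-orient tool axes",Rt.T@d)
E
python3 - <<'E'
from h import *
print(C0)
report((-178,-170,205),(0,1)); report((-178,-170,205),(0,-1))
E
```

```text
[710.68892991 136.53752195   0.        ]
t 0.1 q [ 0.996  0.207  1.543  0.     1.393 -0.15 ] F [-0.429 -0.281  0.199] w 94.14519439481467
tcp corner frame [-530.109  305.531  204.415] tool x,y,z in corner axes:
 [[-0.001 -0.002 -1.   ]
 [ 0.26   0.966 -0.002]
 [ 0.966 -0.26  -0.   ]]
turn rotvec (tool) [-0.263 -0.001  0.002]
shift mm tool now [  -0.003 -367.487  463.751]  in target-orient tool axes [  -0.585 -475.531  352.109]
t 0.1 q [ 0.996  0.207  1.543  0.     1.393 -0.15 ] F [-0.429 -0.281  0.199] w 94.14519439481467
tcp corner frame [-530.109  305.531  204.415] tool x,y,z in corner axes:
 [[-0.001 -0.002 -1.   ]
 [ 0.26   0.966 -0.002]
 [ 0.966 -0.26  -0.   ]]
turn rotvec (tool) [2.878 0.003 0.001]
shift mm tool now [  -0.003 -367.487  463.751]  in target-orient tool axes [  -0.585  475.531 -352.109]
```

Request:
{"name": "servo_tool", "arguments": {"series": "0 0 0 -0.088 0 0 0.5; 0 0 0 -0.088 0 0 0.5; 0 0 0 -0.087 0 0 0.5; 0 -0.034 0.025 0 0 0 0.5; 0 -0.034 0.025 0 0 0 0.5; 0 -0.034 0.025 0 0 0 0.5; 0 -0.034 0.025 0 0 0 0.5; 0 -0.034 0.025 0 0 0 0.5; 0 -0.034 0.025 0 0 0 0.5; 0 -0.034 0.025 0 0 0 0.5"}}

```text
time: 0.93
eef_pos: [369.7, 262.3, 205.1]
eef_rot: [-2.494, 1.57, -2.655]
ft_force: [0.4, 0.2, 0.4]
grip_width: 70.9
```

Request:
{"name": "servo_tool", "arguments": {"series": "0 -0.034 0.025 0 0 0 0.5; 0 -0.034 0.025 0 0 0 0.5; 0 -0.034 0.025 0 0 0 0.5; 0 -0.034 0.025 0 0 0 0.5; 0 -0.034 0.025 0 0 0 0.5; 0 -0.034 0.025 0 0 0 0.5; 0 -0.034 0.025 0 0 0 0.5; 0 0 0 0 0 0 0.5; 0 0 0 0 0 0 0.5; 0 0 0 0 0 0 0.5"}}

```text
time: 1.77
eef_pos: [501.6, 4.7, 204.8]
eef_rot: [2.866, 1.569, 2.703]
ft_force: [0.0, -0.3, -0.4]
grip_width: 70.3
```

Run:
```python
from h import *
report((-178,-170,16),(0,1))
```

```text
t 1.7667 q [-0.164  0.052  1.717  0.001  1.375 -1.572] F [ 0.012 -0.349 -0.353] w 70.28688864358624
tcp corner frame [-185.146 -163.775  204.79 ] tool x,y,z in corner axes:
 [[-0.002  0.001 -1.   ]
 [ 0.001  1.     0.001]
 [ 1.    -0.001 -0.002]]
turn rotvec (tool) [-0.001 -0.002 -0.001]
shift mm tool now [188.774  -6.316   7.503]  in target-orient tool axes [188.79   -6.225   7.146]
```

Request:
{"name": "servo_tool", "arguments": {"series": "0.03 -0.002 0.001 0 0 0 0.5; 0.03 -0.002 0.001 0 0 0 0.5; 0.03 -0.002 0.001 0 0 0 0.5; 0.03 0 0.001 0 0 0 0.5; 0.03 0 0.001 0 0 0 0.5; 0.02 0 0 0 0 0 0.5; 0.01 0 0 0 0 0 0.5; 0.008 0 0 0 0 0 0.5; 0 0 0 0 0 0 0.5; 0 0 0 0 0 0 0.5"}}

```text
time: 2.6
eef_pos: [506.9, -1.8, 18.2]
eef_rot: [0.035, 1.57, -0.126]
ft_force: [0.0, 0.4, 0.3]
grip_width: 70.4
```

Run:
```python
from h import *
report((-110,-170,16),(0,1))
```

```text
t 2.6 q [-0.174  0.305  1.857  0.     0.978 -1.585] F [0.016 0.397 0.286] w 70.42225530396138
tcp corner frame [-178.924 -169.274   18.23 ] tool x,y,z in corner axes:
 [[ 0.001  0.    -1.   ]
 [-0.001  1.     0.   ]
 [ 1.     0.001  0.001]]
turn rotvec (tool) [ 0.001  0.001 -0.   ]
shift mm tool now [ 2.313 -0.78  68.921]  in target-orient tool axes [ 2.23  -0.726 68.924]
```

Request:
{"name": "servo_tool", "arguments": {"series": "0 0 0.006 0 0 0 0.5; 0 0 0.006 0 0 0 0.5; 0 0 0.006 0 0 0 0.5; 0 0 0.006 0 0 0 0.5; 0 0 0.006 0 0 0 0.5; 0 0 0.006 0 0 0 0.5; 0 0 0.006 0 0 0 0.5; 0 0 0.006 0 0 0 0.5; 0 0 0.006 0 0 0 0.5; 0 0 0.004 0 0 0 0.5"}}

```text
time: 3.43
eef_pos: [564.1, -12.2, 17.4]
eef_rot: [-1.714, 1.57, -1.876]
ft_force: [-4.5, 1.1, 2.5]
grip_width: 70.8
```

Run:
```python
from h import *
report()
im,d=camera("top"); cv2.imwrite("pics/top1.png",cv2.resize(im[115:240,165:405],None,fx=3.3,fy=3.3,interpolation=cv2.INTER_CUBIC)[:,:,::-1])
im,d=camera("scene"); cv2.imwrite("pics/scene1.png",cv2.resize(im[175:305,225:480],None,fx=3,fy=3,interpolation=cv2.INTER_CUBIC)[:,:,::-1])
```

```text
t 3.4333 q [-0.175  0.408  1.712 -0.001  1.022 -1.583] F [-4.451  1.114  2.467] w 70.78357617425125
tcp corner frame [-120.734 -170.338   17.367] tool x,y,z in corner axes:
 [[-0.    -0.001 -1.   ]
 [ 0.001  1.    -0.001]
 [ 1.    -0.001 -0.   ]]
```

View pics/top1.png

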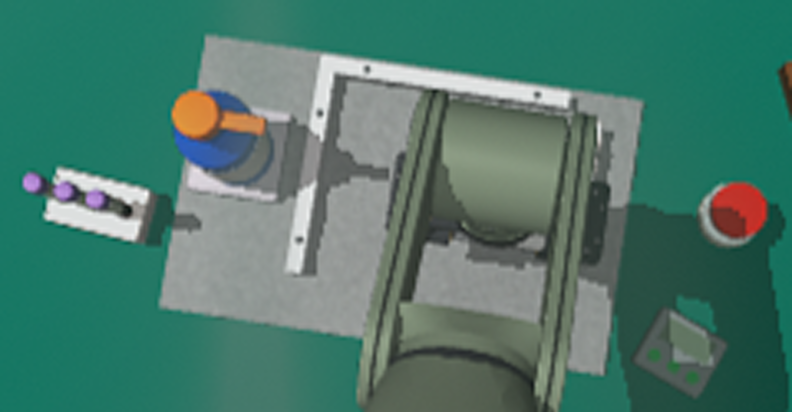

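View pics/scene1.png

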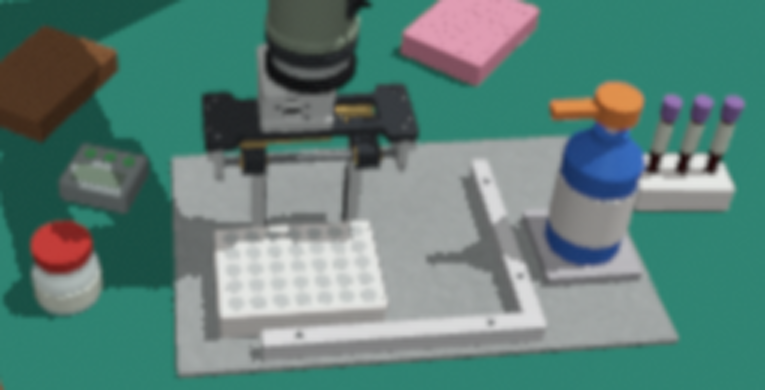

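The rack is now square with the fingers and about 12 mm short of the far fence, with a push force of about 4.5 N.

Request:
{"name": "servo_tool", "arguments": {"series": "0 0 0.003 0 0 0 0.5; 0 0 0.003 0 0 0 0.5; 0 0 0.002 0 0 0 0.5; 0 0 0.001 0 0 0 0.5; 0 0 0.001 0 0 0 0.5; 0 0 0.001 0 0 0 0.5; 0 0 0 0 0 0 0.5; 0 0 0 0 0 0 0.5; 0 0 0 0 0 0 0.5; 0 0 0 0 0 0 0.5"}}

```text
time: 4.37
eef_pos: [574.1, -13.5, 17.3]
eef_rot: [-2.85, 1.57, -3.012]
ft_force: [-4.8, 0.2, 1.1]
grip_width: 70.1
```

Run:
```python
from h import *
report()
```

```text
t 4.3667 q [-0.174  0.426  1.685 -0.     1.031 -1.583] F [-4.752  0.232  1.097] w 70.1158020636759
tcp corner frame [-110.708 -170.032   17.328] tool x,y,z in corner axes:
 [[-0.001 -0.    -1.   ]
 [ 0.     1.    -0.   ]
 [ 1.    -0.    -0.001]]
```

Request:
{"name": "servo_tool", "arguments": {"series": "0 0 -0.01 0 0 0 0.5; 0 0 -0.01 0 0 0 0.5; -0.02 0 0 0 0 0 0.5; -0.025 0 0 0 0 0 0.5; -0.025 0 0 0.1208 0 0 0.3; 0 0 0 0.1208 0 0 0.3; 0 0 0 0.1208 0 0 0.3; 0 0 0 0.1208 0 0 0.3; 0 0 0 0.1208 0 0 0.3; 0 0 0 0.1208 0 0 0.3"}}

```text
time: 5.2
eef_pos: [557.1, -10.5, 88.4]
eef_rot: [0.778, 1.565, -0.114]
ft_force: [0.9, 0.2, 0.3]
grip_width: 61.0
```

Request:
{"name": "servo_tool", "arguments": {"series": "0 0 0 0.1208 0 0 0.1; 0 0 0 0.1208 0 0 0.1; 0 0 0 0.1208 0 0 0.1; 0 0 0 0.1208 0 0 0.1; 0 0 0 0.1208 0 0 0.1; 0 0 0 0.1208 0 0 0.1; 0 0 0 0.1208 0 0 0.1; 0 0 0 0 0 0 0.1; 0 0 0 0 0 0 0.1; 0 0 0 0 0 0 0.1"}}

```text
time: 6.03
eef_pos: [555.6, -10.4, 87.8]
eef_rot: [1.603, 1.569, -0.126]
ft_force: [-0.8, 0.1, -0.6]
grip_width: 51.9
```

Run:
```python
from h import *
report((-50,-270,87),(1,0))
im,d=camera("scene"); np.savez("scene2.npz",im=im,d=d);cv2.imwrite("pics/scene2.png",cv2.resize(im[175:305,225:480],None,fx=3,fy=3,interpolation=cv2.INTER_CUBIC)[:,:,::-1])
```

```text
t 6.0333 q [-0.174  0.29   1.7    0.     1.15  -0.016] F [-0.804  0.13  -0.553] w 51.86618181624485
tcp corner frame [-129.42  -169.908   87.84 ] tool x,y,z in corner axes:
 [[ 0.002  0.    -1.   ]
 [ 1.     0.003  0.002]
 [ 0.003 -1.    -0.   ]]
turn rotvec (tool) [ 0.003 -0.    -0.002]
shift mm tool now [  1.009  79.163 100.294]  in target-orient tool axes [  0.84   79.42  100.092]
```

View pics/scene2.png

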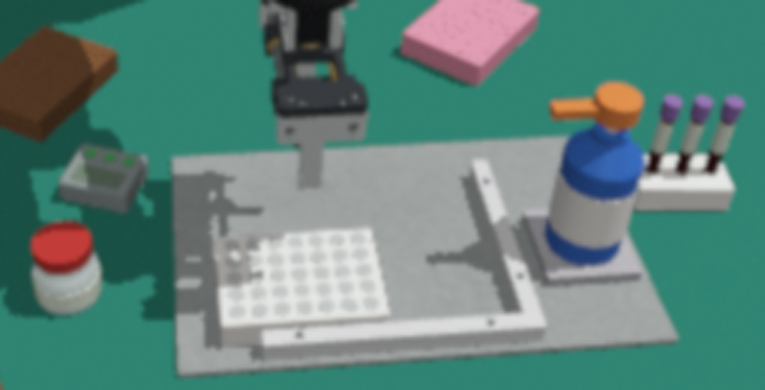

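The rack now lies just off the far fence. Its top-face corners in the crop are about (215,237), (372,228), (388,315) and (222,328).

Run:
```python
from h import *
for x,y in((215,237),(372,228),(388,315),(222,328)):
    print(w2c(ray("scene",225+(x+.5)/3-.5,175+(y+.5)/3-.5,36)))
```

```text
[-101.35526969 -251.17058307   36.        ]
[-100.95844782 -110.99497798   36.        ]
[  -1.78462116 -113.95603422   36.        ]
[   0.26472769 -250.57497667   36.        ]
```

Request:
{"name": "servo_tool", "arguments": {"series": "0 0.016 0.02 0 0 0 0.1; 0 0.016 0.02 0 0 0 0.1; 0 0.016 0.02 0 0 0 0.1; 0 0.016 0.02 0 0 0 0.1; 0 0.015 0.02 0 0 0 0.1; 0 0 0 0 0 0 0.1; 0.02 0 0 0 0 0 0.1; 0.02 0 0 0 0 0 0.1; 0.02 0 0 0 0 0 0.1; 0 0 0 0 0 0 0.1"}}

```text
time: 6.92
eef_pos: [612.5, -119.8, 22.7]
eef_rot: [-1.769, 1.562, 2.784]
ft_force: [-1.3, 0.3, -1.6]
grip_width: 51.5
```

Run:
```python
from h import *
report((-50,-268,17),(1,0))
im,d=camera("scene"); cv2.imwrite("pics/scene3.png",cv2.resize(im[175:305,225:480],None,fx=3,fy=3,interpolation=cv2.INTER_CUBIC)[:,:,::-1])
```

```text
t 6.9167 q [-0.332  0.51   1.543  0.     1.097 -0.172] F [-1.283  0.316 -1.614] w 51.51995156713127
tcp corner frame [ -55.682 -268.776   22.734] tool x,y,z in corner axes:
 [[-0.009  0.002 -1.   ]
 [ 1.     0.001 -0.009]
 [ 0.001 -1.    -0.002]]
turn rotvec (tool) [ 0.001 -0.002  0.009]
shift mm tool now [ 5.685  5.733 -0.759]  in target-orient tool axes [ 5.734  5.682 -0.776]
```

View pics/scene3.png

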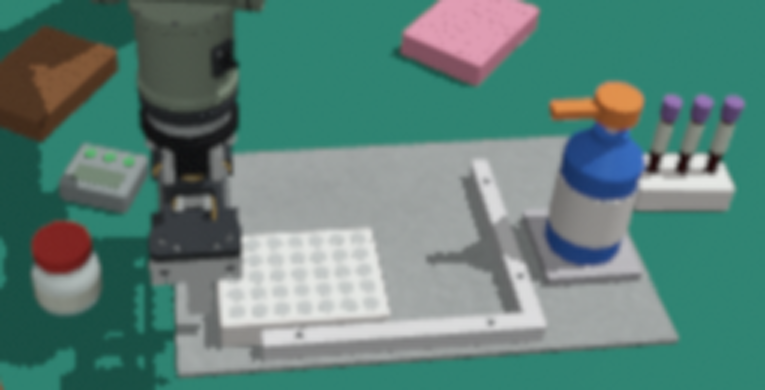

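Request:
{"name": "servo_tool", "arguments": {"series": "0.005 0.004 0 0 0 0 0.1; 0 0 0 0 0 0 0.1; 0 0 -0.007 0 0 0 0.1; 0 0 -0.007 0 0 0 0.1; 0 0 -0.007 0 0 0 0.1; 0 0 -0.007 0 0 0 0.1; 0 0 -0.007 0 0 0 0.1; 0 0 -0.007 0 0 0 0.1; 0 0 -0.007 0 0 0 0.1; 0 0 -0.007 0 0 0 0.1"}}

```text
time: 7.8
eef_pos: [630.6, -67.5, 23.9]
eef_rot: [0.902, 1.567, -0.83]
ft_force: [-0.8, -6.0, 5.3]
grip_width: 51.7
```

Run:
```python
from h import *
report((-50,-150,17),(1,0))
im,d=camera("scene"); cv2.imwrite("pics/scene4.png",cv2.resize(im[175:305,225:480],None,fx=3,fy=3,interpolation=cv2.INTER_CUBIC)[:,:,::-1])
```

```text
t 7.8 q [-0.242  0.52   1.525 -0.002  1.094 -0.08 ] F [-0.812 -6.004  5.294] w 51.71084150298412
tcp corner frame [ -46.209 -214.246   23.874] tool x,y,z in corner axes:
 [[ 0.003 -0.002 -1.   ]
 [ 1.     0.001  0.003]
 [ 0.001 -1.     0.002]]
turn rotvec (tool) [ 0.001  0.002 -0.003]
shift mm tool now [  6.732  -3.773 -64.262]  in target-orient tool axes [  6.874  -3.791 -64.246]
```

View pics/scene4.png

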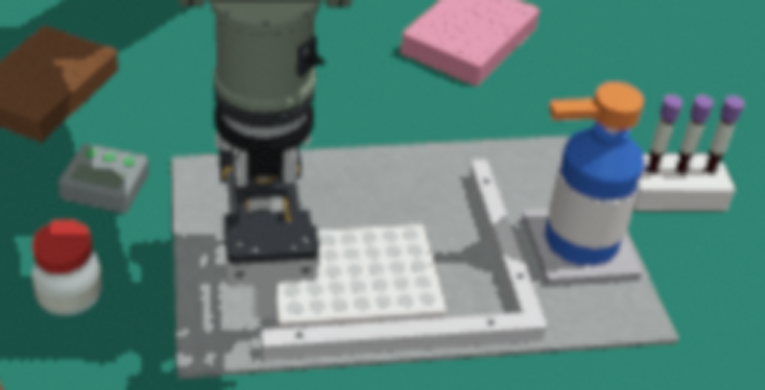

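Request:
{"name": "servo_tool", "arguments": {"series": "0 0 -0.006 0 0 0 0.1; 0 0 -0.006 0 0 0 0.1; 0 0 -0.006 0 0 0 0.1; 0 0 -0.006 0 0 0 0.1; 0 0 -0.006 0 0 0 0.1; 0 0 -0.006 0 0 0 0.1; 0 0 -0.006 0 0 0 0.1; 0 0 -0.006 0 0 0 0.1; 0 0 -0.005 0 0 0 0.1; 0 0 0 0 0 0 0.1"}}

```text
time: 8.68
eef_pos: [638.8, -14.1, 23.4]
eef_rot: [1.483, 1.569, -0.249]
ft_force: [0.2, -1.4, 2.2]
grip_width: 51.8
```

Run:
```python
from h import *
report((-50,-148,17),(1,0))
```

```text
t 8.6833 q [-0.157  0.529  1.511 -0.     1.099  0.003] F [ 0.214 -1.396  2.177] w 51.83325665364559
tcp corner frame [ -46.692 -160.242   23.374] tool x,y,z in corner axes:
 [[ 0.002 -0.    -1.   ]
 [ 1.     0.001  0.002]
 [ 0.001 -1.     0.   ]]
turn rotvec (tool) [ 0.001  0.    -0.002]
shift mm tool now [  6.367  -3.311 -12.245]  in target-orient tool axes [  6.374  -3.308 -12.242]
```

Request:
{"name": "servo_tool", "arguments": {"series": "0 0 -0.003 0 0 0 0.1; 0 0 -0.003 0 0 0 0.1; 0 0 -0.002 0 0 0 0.1; 0 0 -0.001 0 0 0 0.1; 0 0 -0.001 0 0 0 0.1; 0 0 -0.001 0 0 0 0.1; 0 0 -0.001 0 0 0 0.1; 0 0 0 0 0 0 0.1; 0 0 0 0 0 0 0.1; 0 0 0 0 0 0 0.1"}}

```text
time: 9.52
eef_pos: [640.3, -3.7, 23.1]
eef_rot: [0.611, 1.569, -1.121]
ft_force: [-0.4, -5.8, 4.6]
grip_width: 51.5
```

Run:
```python
from h import *
report((-50,-148,17),(1,0))
im,d=camera("scene"); cv2.imwrite("pics/scene5.png",cv2.resize(im[175:305,225:480],None,fx=3,fy=3,interpolation=cv2.INTER_CUBIC)[:,:,::-1])
```

```text
t 9.5167 q [-0.14   0.533  1.507 -0.001  1.101  0.022] F [-0.411 -5.771  4.615] w 51.50188837581765
tcp corner frame [ -46.967 -149.711   23.088] tool x,y,z in corner axes:
 [[ 0.001 -0.001 -1.   ]
 [ 1.     0.     0.001]
 [ 0.    -1.     0.001]]
turn rotvec (tool) [ 0.     0.001 -0.001]
shift mm tool now [ 6.083 -3.039 -1.719]  in target-orient tool axes [ 6.088 -3.033 -1.711]
```

View pics/scene5.png

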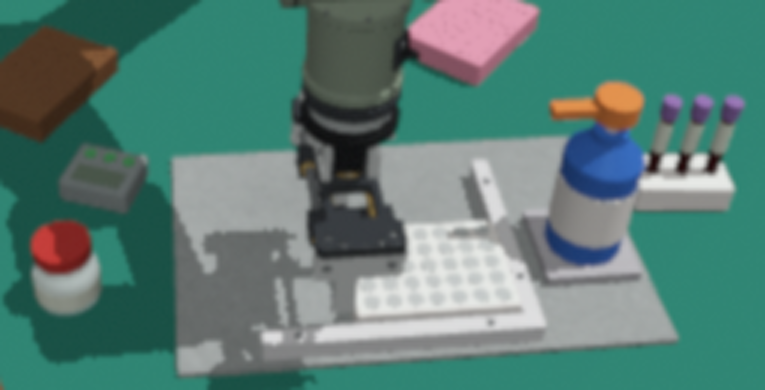

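The rack is about 2 mm from the left fence. I creep on and watch the force.

Request:
{"name": "servo_tool", "arguments": {"series": "0 0 -0.001 0 0 0 0.1; 0 0 0 0 0 0 0.1; 0 0 -0.001 0 0 0 0.1; 0 0 0 0 0 0 0.1; 0 0 -0.0005 0 0 0 0.1; 0 0 0 0 0 0 0.1; 0 0 0 0 0 0 0.1; 0 0 0 0 0 0 0.1; 0 0 0 0 0 0 0.1; 0 0 0 0 0 0 0.1"}}

```text
time: 10.4
eef_pos: [640.5, -2.0, 23.1]
eef_rot: [0.255, 1.568, -1.477]
ft_force: [-1.5, -6.4, 4.4]
grip_width: 51.7
```

Request:
{"name": "servo_tool", "arguments": {"series": "0 0 -0.001 0 0 0 0.1; 0 0 0 0 0 0 0.1; 0 0 0 0 0 0 0.1; 0 0 0 0 0 0 0.1; 0 0 0 0 0 0 0.1; 0 0 0 0 0 0 0.1; 0 0 0 0 0 0 0.1; 0 0 0 0 0 0 0.1; 0 0 0 0 0 0 0.1; 0 0 0 0 0 0 0.1"}}

```text
time: 11.23
eef_pos: [640.5, -2.0, 23.1]
eef_rot: [0.113, 1.567, -1.619]
ft_force: [-2.8, -9.0, 4.7]
grip_width: 51.9
```

Run:
```python
from h import *
report((-50,-148,17),(1,0))
```

```text
t 11.2333 q [-0.136  0.534  1.506 -0.005  1.102  0.027] F [-2.808 -8.994  4.657] w 51.87458681003546
tcp corner frame [ -47.011 -148.055   23.073] tool x,y,z in corner axes:
 [[ 0.    -0.004 -1.   ]
 [ 1.     0.     0.   ]
 [ 0.    -1.     0.004]]
turn rotvec (tool) [ 0.     0.004 -0.   ]
shift mm tool now [ 6.072 -2.991 -0.08 ]  in target-orient tool axes [ 6.073 -2.989 -0.055]
```

Request:
{"name": "servo_tool", "arguments": {"series": "0 0 -0.001 0 0 0 0.1; 0 0 0 0 0 0 0.1; 0 0 -0.001 0 0 0 0.1; 0 0 0 0 0 0 0.1; 0 0 -0.001 0 0 0 0.1; 0 0 0 0 0 0 0.1; 0 0 0 0 0 0 0.1; 0 0 0 0 0 0 0.1; 0 0 0 0 0 0 0.1; 0 0 0 0 0 0 0.1"}}

```text
time: 12.07
eef_pos: [640.5, -2.0, 23.1]
eef_rot: [0.001, 1.562, -1.731]
ft_force: [-3.9, -14.9, 6.6]
grip_width: 52.0
```

Run:
```python
from h import *
report((-50,-148,17),(1,0))
```

```text
t 12.0667 q [-0.133  0.534  1.504 -0.01   1.103  0.032] F [ -3.898 -14.932   6.56 ] w 52.00266542350736
tcp corner frame [ -47.03  -147.984   23.116] tool x,y,z in corner axes:
 [[ 0.    -0.009 -1.   ]
 [ 1.     0.     0.   ]
 [ 0.    -1.     0.009]]
turn rotvec (tool) [ 0.     0.009 -0.   ]
shift mm tool now [ 6.116 -2.97  -0.038]  in target-orient tool axes [ 6.116 -2.97   0.016]
```

Request:
{"name": "servo_tool", "arguments": {"series": "0 0 0.01 0 0 0 0.1; 0 0 0.012 0 0 0 0.1; 0 0 0 0 0 0 0.1; -0.025 0 0 0 0 0 0.1; -0.025 0 0 0 0 0 0.1; -0.025 0 0 -0.1208 0 0 0.1; 0 0 0 -0.1208 0 0 0.1; 0 0 0 -0.1208 0 0 0.2; 0 0 0 -0.1208 0 0 0.2; 0 0 0 -0.1208 0 0 0.2"}}

```text
time: 12.9
eef_pos: [637.0, -16.7, 97.0]
eef_rot: [3.09, 1.569, 1.968]
ft_force: [-0.2, 0.3, 0.2]
grip_width: 56.8
```

Request:
{"name": "servo_tool", "arguments": {"series": "0 0 0 -0.1208 0 0 0.3; 0 0 0 -0.1208 0 0 0.3; 0 0 0 -0.1208 0 0 0.3; 0 0 0 -0.1208 0 0 0.3; 0 0 0 -0.1208 0 0 0.4; 0 0 0 -0.1208 0 0 0.4; 0 0 0 -0.1208 0 0 0.5; 0 0 0 -0.1208 0 0 0.5; 0 0 0 0 0 0 0.5; 0 0 0 0 0 0 0.5"}}

```text
time: 13.73
eef_pos: [637.0, -17.2, 96.8]
eef_rot: [2.43, 1.569, 2.265]
ft_force: [-0.5, -1.3, -0.6]
grip_width: 70.3
```

Run:
```python
from h import *
report((-125,-90,95),(0,1))
im,d=camera("scene"); cv2.imwrite("pics/scene6.png",cv2.resize(im[175:305,225:480],None,fx=3,fy=3,interpolation=cv2.INTER_CUBIC)[:,:,::-1])
```

```text
t 13.7333 q [-0.163  0.437  1.476  0.001  1.23  -1.57 ] F [-0.549 -1.251 -0.643] w 70.28880757935559
tcp corner frame [ -47.997 -163.554   96.849] tool x,y,z in corner axes:
 [[-0.001  0.001 -1.   ]
 [ 0.003  1.     0.001]
 [ 1.    -0.003 -0.001]]
turn rotvec (tool) [-0.003 -0.001 -0.001]
shift mm tool now [  2.019  73.318 -77.222]  in target-orient tool axes [  1.849  73.554 -77.003]
```

View pics/scene6.png

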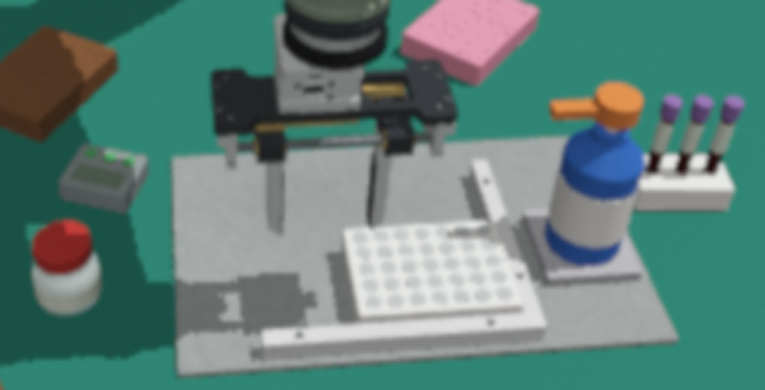

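Request:
{"name": "servo_tool", "arguments": {"series": "0 0 -0.02 0 0 0 0.5; 0 0.01 -0.02 0 0 0 0.5; 0 0.015 -0.02 0 0 0 0.5; 0 0.015 -0.017 0 0 0 0.5; 0 0.017 0 0 0 0 0.5; 0 0.016 0 0 0 0 0.5; 0 0 0 0 0 0 0.5; 0.02 0 0 0 0 0 0.5; 0.02 0 0 0 0 0 0.5; 0.02 0 0 0 0 0 0.5"}}

```text
time: 14.62
eef_pos: [573.9, 65.9, 37.3]
eef_rot: [0.023, 1.569, -0.14]
ft_force: [0.0, 0.0, 0.7]
grip_width: 70.3
```

Request:
{"name": "servo_tool", "arguments": {"series": "0.016 0 0 0 0 0 0.5; 0 0 0 0 0 0 0.5; 0 0 0.003 0 0 0 0.5; 0 0 0.003 0 0 0 0.5; 0 0 0.003 0 0 0 0.5; 0 0 0.002 0 0 0 0.5; 0 0 0 0 0 0 0.5; 0 0 0 0 0 0 0.5; 0 0 0 0 0 0 0.5; 0 0 0 0 0 0 0.5"}}

```text
time: 15.45
eef_pos: [584.1, 64.6, 21.6]
eef_rot: [-0.067, 1.57, -0.229]
ft_force: [0.5, 1.1, 0.5]
grip_width: 70.6
```

Run:
```python
from h import *
report((-108,-90,18),(0,1))
im,d=camera("scene"); cv2.imwrite("pics/scene7.png",cv2.resize(im[175:305,225:480],None,fx=3,fy=3,interpolation=cv2.INTER_CUBIC)[:,:,::-1])
```

```text
t 15.45 q [-0.037  0.443  1.65  -0.     1.049 -1.446] F [0.519 1.101 0.465] w 70.61027601984865
tcp corner frame [-113.325  -91.374   21.643] tool x,y,z in corner axes:
 [[ 0. -0. -1.]
 [ 0.  1. -0.]
 [ 1. -0.  0.]]
turn rotvec (tool) [-0.  0.  0.]
shift mm tool now [3.645 1.375 5.323]  in target-orient tool axes [3.643 1.374 5.325]
```

View pics/scene7.png

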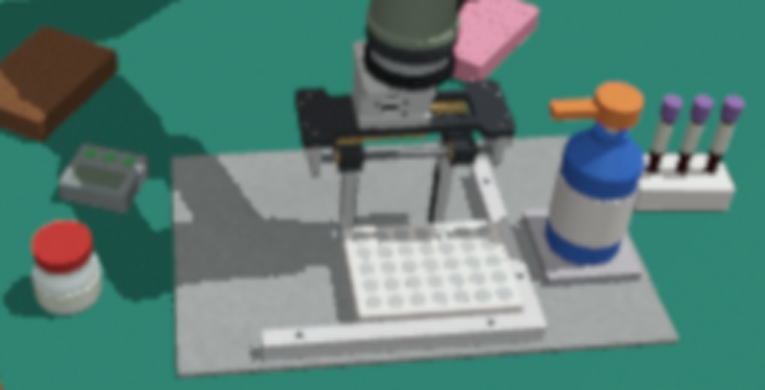

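Clear of the spout. I creep in +x.

Request:
{"name": "servo_tool", "arguments": {"series": "0.002 0 0.001 0 0 0 0.5; 0.001 0 0.001 0 0 0 0.5; 0 0 0.001 0 0 0 0.5; 0 0 0.001 0 0 0 0.5; 0 0 0.001 0 0 0 0.5; 0 0 0 0 0 0 0.5; 0 0 0 0 0 0 0.5; 0 0 0 0 0 0 0.5; 0 0 0 0 0 0 0.5; 0 0 0 0 0 0 0.5"}}

```text
time: 16.33
eef_pos: [585.9, 64.2, 17.9]
eef_rot: [-3.053, 1.564, 3.068]
ft_force: [-7.3, 1.8, 6.1]
grip_width: 70.3
```

Request:
{"name": "servo_tool", "arguments": {"series": "0 0 0.001 0 0 0 0.5; 0 0 0 0 0 0 0.5; 0 0 0.001 0 0 0 0.5; 0 0 0 0 0 0 0.5; 0 0 0 0 0 0 0.5; 0 0 0 0 0 0 0.5; 0 0 0 0 0 0 0.5; 0 0 0 0 0 0 0.5; 0 0 0 0 0 0 0.5; 0 0 0 0 0 0 0.5"}}

```text
time: 17.17
eef_pos: [586.7, 64.1, 17.9]
eef_rot: [-3.055, 1.561, 3.067]
ft_force: [-9.9, 0.4, 7.7]
grip_width: 70.5
```

Request:
{"name": "servo_tool", "arguments": {"series": "0 0 0.001 0 0 0 0.5; 0 0 0 0 0 0 0.5; 0 0 0.001 0 0 0 0.5; 0 0 0 0 0 0 0.5; 0 0 0 0 0 0 0.5; 0 0 0 0 0 0 0.5; 0 0 0 0 0 0 0.5; 0 0 0 0 0 0 0.5; 0 0 0 0 0 0 0.5; 0 0 0 0 0 0 0.5"}}

```text
time: 18.0
eef_pos: [586.6, 64.1, 17.8]
eef_rot: [-3.061, 1.557, 3.061]
ft_force: [-14.8, 2.0, 12.2]
grip_width: 70.8
```

Run:
```python
from h import *
report((-108,-90,18),(0,1))
```

```text
t 18.0 q [-0.038  0.461  1.632  0.001  1.063 -1.448] F [-14.784   2.011  12.233] w 70.80008588611179
tcp corner frame [-110.802  -91.476   17.789] tool x,y,z in corner axes:
 [[-0.014 -0.001 -1.   ]
 [-0.     1.    -0.001]
 [ 1.     0.    -0.014]]
turn rotvec (tool) [ 0.    -0.014  0.001]
shift mm tool now [-0.251  1.475  2.799]  in target-orient tool axes [-0.211  1.476  2.802]
```

It stops firmly at x = -110.8, while I expected -108. I back off and check the gap by camera.

Request:
{"name": "servo_tool", "arguments": {"series": "0 0 -0.01 0 0 0 0.5; 0 0 -0.015 0 0 0 0.5; 0 0 -0.01 0 0 0 0.5; -0.03 0 0 0 0 0 0.5; -0.03 0 0 0 0 0 0.5; -0.03 -0.02 -0.02 0 0 0 0.5; -0.03 -0.03 -0.03 0 0 0 0.5; -0.03 -0.03 -0.03 0 0 0 0.5; 0 -0.03 -0.03 0 0 0 0.5; 0 -0.03 -0.03 0 0 0 0.5"}}

```text
time: 18.83
eef_pos: [413.3, -37.3, 158.7]
eef_rot: [-0.204, 1.565, -0.365]
ft_force: [0.1, -1.1, 1.0]
grip_width: 70.4
```

Run:
```python
from h import *
report()
for n in("top","scene"):
    im,d=camera(n); np.savez(n+"8.npz",im=im,d=d)
    c=im[115:240,200:400] if n=="top" else im[225:305,300:460]
    cv2.imwrite(f"pics/{n}8.png",cv2.resize(c,None,fx=4 if n=="top" else 5,fy=4 if n=="top" else 5,interpolation=cv2.INTER_CUBIC)[:,:,::-1])
```

```text
t 18.8333 q [-0.299 -0.104  1.968 -0.     1.271 -1.71 ] F [ 0.139 -1.126  1.033] w 70.44713039215331
tcp corner frame [-265.618 -219.419  158.732] tool x,y,z in corner axes:
 [[ 0.006 -0.001 -1.   ]
 [-0.001  1.    -0.001]
 [ 1.     0.001  0.006]]
```

View pics/top8.png

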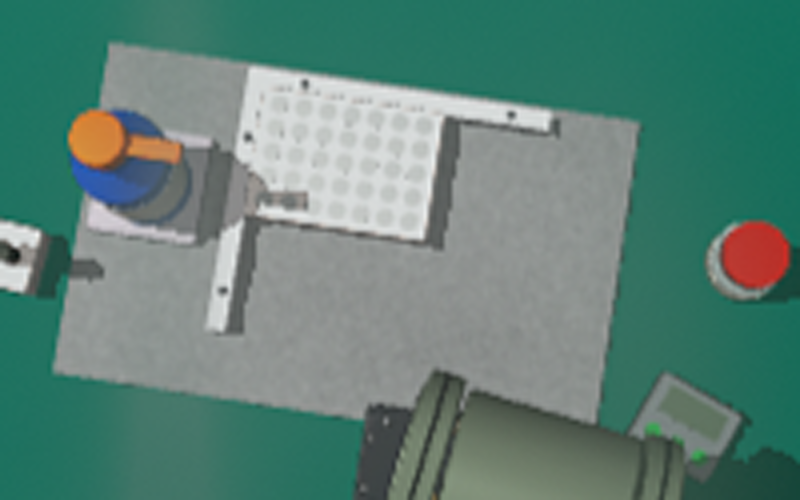

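View pics/scene8.png

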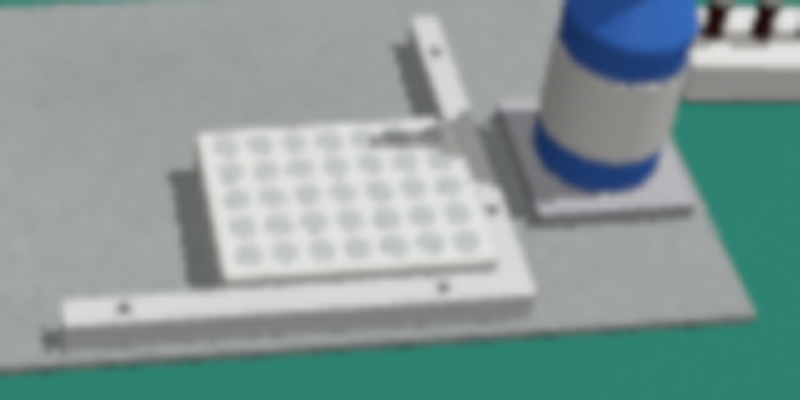

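There is no visible dark gap at either fence. I measure the -x and -y faces and the wells' distance from the fences.

Run:
```python
from h import *
im=np.load("top8.npz")["im"]
g=cv2.cvtColor(im,cv2.COLOR_RGB2GRAY).astype(np.float32)
def prof(y0,y1,z,rng,axis,lo):
    # sample profile along corner axis, per-line subpixel edge of strongest gradient
    out=[]
    t=np.arange(rng[0],rng[1],0.25)
    for s in np.arange(y0,y1,4):
        P=[proj("top",c2w(*( (q,s) if axis=='x' else (s,q)),z)) for q in t]; P=np.array(P,np.float32)
        v=cv2.remap(g,P[None,:,0],P[None,:,1],cv2.INTER_LINEAR)[0]; v=np.convolve(v,np.ones(5)/5,'same')
        dv=np.gradient(v)[4:-4]; i=np.argmax(dv*lo); out.append((s,t[4:-4][i]))
    o=np.array(out); k=np.polyfit(o[:,0],o[:,1],1); r=o[:,1]-np.polyval(k,o[:,0]); m=abs(r)<1.5; k=np.polyfit(o[m,0],o[m,1],1)
    return np.polyval(k,np.mean((y0,y1))),np.degrees(k[0]),m.sum(),len(m)
print("rack -x face x (y -130..-55)",prof(-130,-55,36,(-112,-92),'x',1))
print("rack -y face y",prof(-92,-10,36,(-152,-130),'y',1))
print("far fence outer x (z26)",prof(-205,0,26,(6,24),'x',-1))
print("far fence inner beyond rack (z26)",prof(-205,-165,26,(-8,8),'x',1))
print("left fence inner beyond rack (z26)",prof(-180,-125,26,(-8,8),'y',1))
print("board far edge x (z6)",prof(-280,-10,6,(14,30),'x',-1))
print("board near edge",prof(-150,100,6,(-250,-230),'x',1))
print("board right edge",prof(-220,10,6,(-300,-280),'y',1))
z=np.load("top0.npz")["im"]; g=cv2.cvtColor(z,cv2.COLOR_RGB2GRAY).astype(np.float32)
print("t0: fence inner",prof(-205,-10,26,(-8,8),'x',1), prof(-180,-140,26,(-8,8),'y',1))
```

```text
rack -x face x (y -130..-55) (np.float64(-100.41957236842103), np.float64(0.056541887677346504), np.int64(19), 19)Traceback (most recent call last):
  File "<stdin>", line 15, in <module>
  File "<stdin>", line 9, in prof
  File "h.py", line 8, in proj
    f,cx,cy,P=K(name); q=P[:3,:3].T@(np.array(p)-P[:3,3]); return np.array([cx+f*q[0]/q[2],cy+f*q[1]/q[2]])
              ~^^^^^^
  File "h.py", line 4, in K
    i=camera_info(name); f=200/np.tan(np.radians(i["vertical_fov"])/2); return f,i["cx"],i["cy"],np.array(i["pose"])
ValueError: time passes only in moves, steps and waits
```

```bash
python3 - <<'E'
import pickle
from cell import camera_info
pickle.dump({n:camera_info(n) for n in("scene","top")},open("ci.pkl","wb"))
s=open("h.py").read().replace('i=camera_info(name);','i=CI[name];').replace("def K(name)","import pickle\nCI=pickle.load(open('ci.pkl','rb'))\ndef K(name)",1)
open("h.py","w").write(s)
E
cat >> h.py <<'E'
def prof(g,y0,y1,z,rng,axis,lo,cam="top"):
    out=[]; t=np.arange(rng[0],rng[1],0.25)
    for s in np.arange(y0,y1,4):
        P=np.array([proj(cam,c2w(*( (q,s) if axis=='x' else (s,q)),z)) for q in t],np.float32)
        v=cv2.remap(g,P[None,:,0],P[None,:,1],cv2.INTER_LINEAR)[0]; v=np.convolve(v,np.ones(5)/5,'same')
        dv=np.gradient(v)[4:-4]; i=np.argmax(dv*lo); out.append((s,t[4:-4][i]))
    o=np.array(out); k=np.polyfit(o[:,0],o[:,1],1); r=o[:,1]-np.polyval(k,o[:,0]); m=abs(r)<1.5; k=np.polyfit(o[m,0],o[m,1],1)
    return "%.2f mm  %.2f deg  %d/%d"%(np.polyval(k,np.mean((y0,y1))),np.degrees(k[0]),m.sum(),len(m))
E
python3 - <<'E'
from h import *
im=np.load("top8.npz")["im"]
g=cv2.cvtColor(im,cv2.COLOR_RGB2GRAY).astype(np.float32)
print("rack -x face x (y -130..-55)",prof(g,-130,-55,36,(-112,-92),'x',1))
print("rack -y face y",prof(g,-92,-10,36,(-152,-130),'y',1))
print("far fence outer x (z26)",prof(g,-205,0,26,(6,24),'x',-1))
print("far fence inner beyond rack (z26)",prof(g,-205,-165,26,(-8,8),'x',1))
print("left fence inner beyond rack (z26)",prof(g,-180,-125,26,(-8,8),'y',-1))
print("board far edge x (z6)",prof(g,-280,-10,6,(14,30),'x',-1))
print("board near edge",prof(g,-50,100,6,(-250,-230),'x',1))
print("board right edge",prof(g,-150,10,6,(-300,-280),'y',1))
E
```

```text
rack -x face x (y -130..-55) -100.42 mm  0.06 deg  19/19
rack -y face y -137.90 mm  -0.01 deg  20/21
far fence outer x (z26) 16.29 mm  0.13 deg  42/52
far fence inner beyond rack (z26) -0.39 mm  0.87 deg  9/10
left fence inner beyond rack (z26) 4.00 mm  2.47 deg  4/14
board far edge x (z6) 21.13 mm  -0.14 deg  55/68
board near edge -240.67 mm  -0.01 deg  35/38
board right edge -288.46 mm  -0.17 deg  39/40
```

Rack is home and square: -x face -100.4 mm against the fence at -0.4, angles within 0.1°, and finger offsets agree at about 10.3 mm on both pushes. Next is the cap: I raise, close the fingers and go above it.

Request:
{"name": "servo_tool", "arguments": {"series": "-0.03 0 0 0 0 0 -1; -0.03 0 0 0 0 0 -1; -0.02 0 0 0 0 0 -1; 0 0.03 0.02 0 0 0 -1; 0 0.03 0.02 0 0 0 -1; 0 0.03 0.02 0 0 0 -1; 0 0.03 0.02 0 0 0 -1; 0 0.03 0.02 0 0 0 -1; 0 0 0 0 0 0 -1; 0 0 0 0 0 0 -1"}}

```text
time: 19.77
eef_pos: [536.3, 97.4, 235.6]
eef_rot: [-2.894, 1.57, -3.052]
ft_force: [0.3, -0.7, 0.2]
grip_width: 7.6
```

Run:
```python
from h import *
z=np.load("top8.npz"); 
def om(im):
    b=cv2.resize(im,None,fx=4,fy=4,interpolation=cv2.INTER_CUBIC); h=cv2.cvtColor(b,cv2.COLOR_RGB2HSV)
    m=((h[...,1]>130)&(h[...,0]>5)&(h[...,0]<25)&(h[...,2]>130)).astype(np.uint8); return m
m=om(z["im"]); n,l,s,c=cv2.connectedComponentsWithStats(m); i=l[600,4*223]; m=(l==i).astype(np.uint8)
m2=cv2.morphologyEx(m,cv2.MORPH_OPEN,cv2.getStructuringElement(cv2.MORPH_ELLIPSE,(41,41)))
cc=max(cv2.findContours(m2,cv2.RETR_EXTERNAL,cv2.CHAIN_APPROX_NONE)[0],key=cv2.contourArea)[:,0]; (a,b),r=cv2.minEnclosingCircle(cc)
print("top circle",a/4,b/4,r/4); uv=((a+.5)/4-.5,(b+.5)/4-.5); p=ray("top",*uv,186); print(p,w2c(p)); 
print("model",c2w(-85,79,186))
d=z["d"]; print("depth z", [round(float((K('top')[3][:3,:3]@np.array([(x-K('top')[1])/K('top')[0]*d[y,x],(y-K('top')[2])/K('top')[0]*d[y,x],d[y,x]])+K('top')[3][:3,3])[2]),1) for x,y in((223,150),(225,152),(222,148))])
report((p@[1,0,0] and w2c(p)[0],w2c(p)[1],205),(0,1))
```

```text
top circle 224.125 149.55357360839844 6.9783525466918945
[638.56737132 227.80505786 186.        ] [-85.85429416  78.48772196 186.        ]
model [639.49290144 228.17335298 186.        ]
depth z [184.6, 189.1, 187.1]
t 19.7667 q [ 0.021  0.121  1.577 -0.     1.444 -1.391] F [ 0.339 -0.677  0.205] w 7.6015265468780315
tcp corner frame [-165.814  -66.675  235.649] tool x,y,z in corner axes:
 [[-0.001 -0.    -1.   ]
 [-0.003  1.    -0.   ]
 [ 1.     0.003 -0.001]]
turn rotvec (tool) [ 0.003 -0.001  0.   ]
shift mm tool now [ 30.539 144.956  80.376]  in target-orient tool axes [ 30.649 145.163  79.96 ]
```

Request:
{"name": "servo_tool", "arguments": {"series": "0 0.029 0.016 0 0 0 -1; 0 0.029 0.016 0 0 0 -1; 0 0.029 0.016 0 0 0 -1; 0 0.029 0.016 0 0 0 -1; 0 0.029 0.016 0 0 0 -1; 0 0 0 0 0 0 -1; 0 0 0 0 0 0 -1; 0.015 0 0 0 0 0 -1; 0.015 0 0 0 0 0 -1; 0 0 0 0 0 0 -1"}}

```text
time: 20.6
eef_pos: [635.0, 223.7, 203.5]
eef_rot: [-2.662, 1.564, -2.825]
ft_force: [-0.5, 0.2, -1.7]
grip_width: 0.4
```

Run:
```python
from h import *
report((-85.6,78.6,186),(0,1))
im,d=camera("scene"); cv2.imwrite("pics/scene9.png",cv2.resize(im[150:300,300:500],None,fx=4,fy=4,interpolation=cv2.INTER_CUBIC)[:,:,::-1])
```

```text
t 20.6 q [ 0.211  0.419  1.271 -0.001  1.458 -1.197] F [-0.487  0.23  -1.699] w 0.3940681012159403
tcp corner frame [-88.736  73.824 203.497] tool x,y,z in corner axes:
 [[-0.006 -0.003 -1.   ]
 [ 0.002  1.    -0.003]
 [ 1.    -0.002 -0.006]]
turn rotvec (tool) [-0.002 -0.006  0.003]
shift mm tool now [17.465  4.834  3.226]  in target-orient tool axes [17.497  4.776  3.136]
```

View pics/scene9.png

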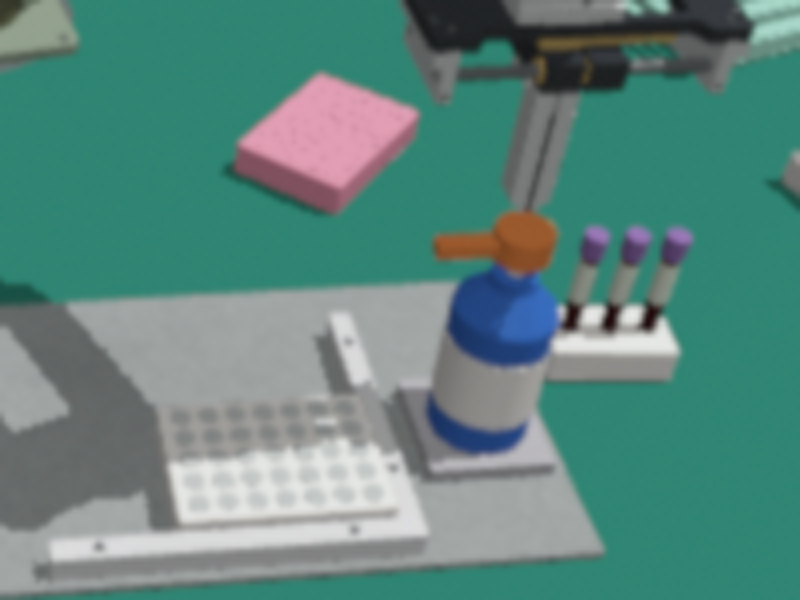

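Request:
{"name": "servo_tool", "arguments": {"series": "0 0.0045 0.003 0 0 0 -1; 0 0 0 0 0 0 -1; 0.006 0 0 0 0 0 -1; 0.006 0 0 0 0 0 -1; 0.003 0 0 0 0 0 -1; 0.002 0 0 0 0 0 -1; 0.001 0 0 0 0 0 -1; 0.001 0 0 0 0 0 -1; 0.001 0 0 0 0 0 -1; 0 0 0 0 0 0 -1"}}

```text
time: 21.48
eef_pos: [641.5, 230.0, 186.6]
eef_rot: [0.457, 1.571, 0.295]
ft_force: [0.7, -0.3, -0.6]
grip_width: 0.6
```

Run:
```python
from h import *
report((-85.6,78.6,186),(0,1))
```

```text
t 21.4833 q [ 0.217  0.443  1.272  0.     1.426 -1.192] F [ 0.679 -0.252 -0.604] w 0.6208924955667211
tcp corner frame [-83.303  81.12  186.568] tool x,y,z in corner axes:
 [[ 0.  0. -1.]
 [ 0.  1.  0.]
 [ 1. -0.  0.]]
turn rotvec (tool) [-0.  0. -0.]
shift mm tool now [ 0.568 -2.521 -2.297]  in target-orient tool axes [ 0.568 -2.52  -2.297]
```

Request:
{"name": "servo_tool", "arguments": {"series": "0 -0.0025 -0.002 0 0 0 -1; 0.001 0 0 0 0 0 -1; 0.001 0 0 0 0 0 -1; 0.001 0 0 0 0 0 -1; 0.001 0 0 0 0 0 -1; 0.001 0 0 0 0 0 -1; 0.001 0 0 0 0 0 -1; 0.001 0 0 0 0 0 -1; 0 0 0 0 0 0 -1; 0 0 0 0 0 0 -1"}}

```text
time: 22.32
eef_pos: [639.0, 227.5, 180.5]
eef_rot: [-1.301, 1.57, -1.463]
ft_force: [-3.5, -2.8, 7.0]
grip_width: 0.4
```

Request:
{"name": "servo_tool", "arguments": {"series": "0.001 0 0 0 0 0 -1; 0.001 0 0 0 0 0 -1; 0.001 0 0 0 0 0 -1; 0 0 0 0 0 0 -1; 0 0 0 0 0 0 -1; 0 0 0 0 0 0 -1; 0 0 0 0 0 0 -1; 0 0 0 0 0 0 -1; 0 0 0 0 0 0 -1; 0 0 0 0 0 0 -1"}}

```text
time: 23.15
eef_pos: [639.0, 227.5, 178.3]
eef_rot: [-0.59, 1.57, -0.752]
ft_force: [-4.3, -2.5, 9.1]
grip_width: 0.2
```

Run:
```python
from h import *
report((-85.6,78.6,178),(0,1))
im,d=camera("scene"); cv2.imwrite("pics/scene10.png",cv2.resize(im[150:300,300:500],None,fx=4,fy=4,interpolation=cv2.INTER_CUBIC)[:,:,::-1])
```

```text
t 23.15 q [ 0.215  0.443  1.291 -0.001  1.408 -1.194] F [-4.265 -2.51   9.136] w 0.15725086447075318
tcp corner frame [-85.363  78.3   178.327] tool x,y,z in corner axes:
 [[ 0.001 -0.    -1.   ]
 [ 0.     1.    -0.   ]
 [ 1.    -0.     0.001]]
turn rotvec (tool) [-0.     0.001  0.   ]
shift mm tool now [ 0.326  0.3   -0.237]  in target-orient tool axes [ 0.327  0.3   -0.237]
```

View pics/scene10.png

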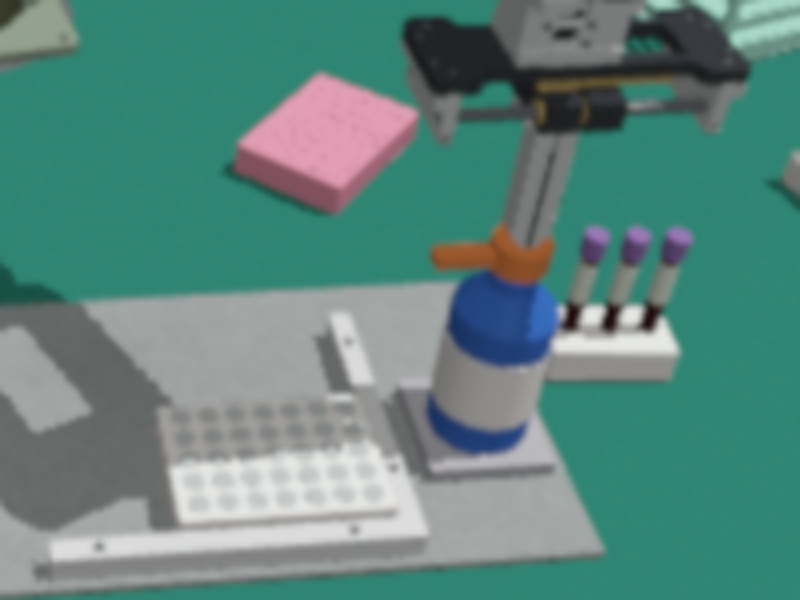

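The cap is nearly bottomed, with 9.1 N at z = 178.3. I press on to find the stop.

Request:
{"name": "servo_tool", "arguments": {"series": "0.001 0 0 0 0 0 -1; 0 0 0 0 0 0 -1; 0.001 0 0 0 0 0 -1; 0 0 0 0 0 0 -1; 0.001 0 0 0 0 0 -1; 0 0 0 0 0 0 -1; 0 0 0 0 0 0 -1; 0 0 0 0 0 0 -1; 0 0 0 0 0 0 -1; 0 0 0 0 0 0 -1"}}

```text
time: 24.03
eef_pos: [639.1, 227.6, 178.2]
eef_rot: [-0.094, 1.569, -0.255]
ft_force: [-8.4, -3.6, 16.1]
grip_width: 0.2
```

Request:
{"name": "servo_tool", "arguments": {"series": "0.001 0 0 0 0 0 -1; 0 0 0 0 0 0 -1; 0.001 0 0 0 0 0 -1; 0 0 0 0 0 0 -1; 0 0 0 0 0 0 -1; 0 0 0 0 0 0 -1; 0 0 0 0 0 0 -1; 0 0 0 0 0 0 -1; 0 0 0 0 0 0 -1; 0 0 0 0 0 0 -1"}}

```text
time: 24.87
eef_pos: [639.2, 227.5, 178.1]
eef_rot: [-0.007, 1.568, -0.168]
ft_force: [-10.5, -4.1, 23.1]
grip_width: 0.5
```

Hard stop at z ≈ 178.1 with 23 N, so the cap is fully down. Now I release, rise and clear away.

Request:
{"name": "servo_tool", "arguments": {"series": "-0.004 0 0 0 0 0 -1; -0.004 0 0 0 0 0 -1; -0.006 0 0 0 0 0 -1; -0.01 0 0 0 0 0 -1; -0.02 0 0 0 0 0 -1; -0.02 0 0 0 0 0 -1; 0 0 -0.04 0 0 0 -1; 0 0 -0.04 0 0 0 -1; 0 0 -0.04 0 0 0 -1; 0 -0.02 -0.04 0 0 0 -1"}}

```text
time: 25.7
eef_pos: [479.5, 237.0, 235.1]
eef_rot: [1.585, 1.568, 1.425]
ft_force: [-0.1, -0.0, 1.0]
grip_width: 0.4
```

Request:
{"name": "servo_tool", "arguments": {"series": "0 -0.035 -0.02 0 0 0 -1; 0 -0.04 0 0 0 0 -1; 0 -0.04 0 0 0 0 -1; 0 -0.04 0 0 0 0 -1; 0 -0.04 0 0 0 0 -1; 0 -0.04 0 0 0 0 -1; 0 -0.03 0 0 0 0 -1; 0 0 0 0 0 0 -1; 0 0 0 0 0 0 -1; 0 0 0 0 0 0 -1"}}

```text
time: 26.53
eef_pos: [418.7, -23.1, 235.5]
eef_rot: [1.16, 1.57, 0.998]
ft_force: [-0.0, 0.2, 0.6]
grip_width: 0.3
```

Run:
```python
from h import *
report()
for n in("top","scene"):
    im,d=camera(n); np.savez(n+"11.npz",im=im,d=d)
    c=im[115:240,165:405] if n=="top" else im[150:305,225:480]
    cv2.imwrite(f"pics/{n}11.png",cv2.resize(c,None,fx=3,fy=3,interpolation=cv2.INTER_CUBIC)[:,:,::-1])
g=cv2.cvtColor(np.load("top11.npz")["im"],cv2.COLOR_RGB2GRAY).astype(np.float32)
print("rack -x face",prof(g,-130,-55,36,(-112,-92),'x',1)); print("rack -y face y",prof(g,-92,-10,36,(-152,-130),'y',1))
```

```text
t 26.5333 q [-0.263 -0.164  1.857  0.001  1.448 -1.672] F [-0.035  0.196  0.555] w 0.2861289517310138
tcp corner frame [-262.504 -204.529  235.522] tool x,y,z in corner axes:
 [[ 0.     0.001 -1.   ]
 [ 0.001  1.     0.001]
 [ 1.    -0.001  0.   ]]
rack -x face -100.42 mm  0.06 deg  19/19
rack -y face y -137.90 mm  -0.01 deg  20/21
```

View pics/top11.png

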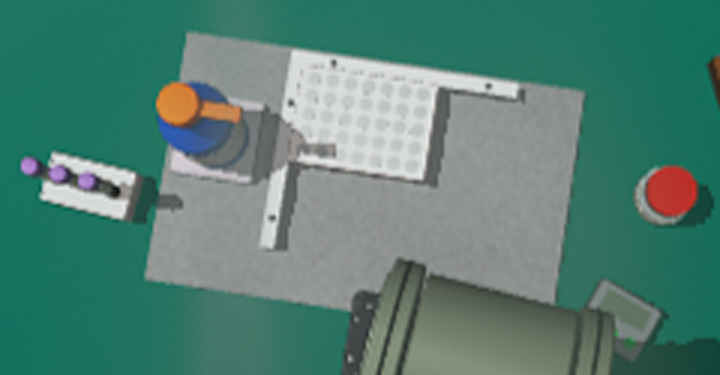

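View pics/scene11.png

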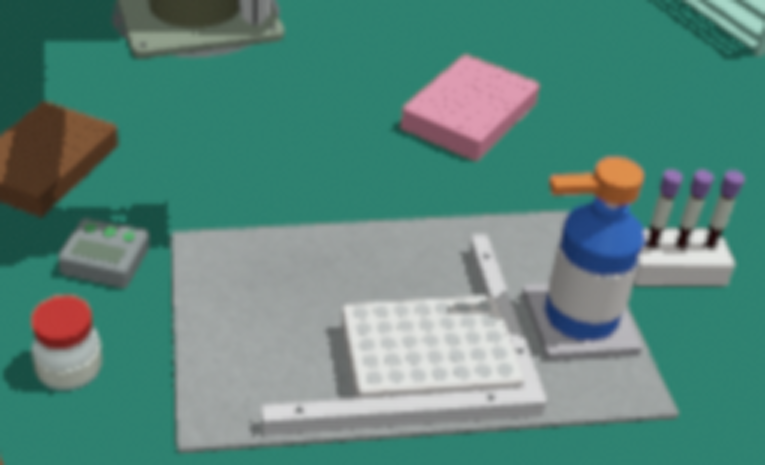

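The pictures show the cap back up at crop (618,178), the rack unmoved in the corner, and the stand, jar and timer where they were. I hand in.

Run:
```python
from cell import ctrl
print(ctrl.sign_off())
```

```text
the job is handed in; nothing more can be done
None
```

The rack is home in the fence corner, and after that I pressed the orange cap fully down and let it come back up. I handed the job in at about 26.6 s; no verdict is reported.

**Rack:** I squared it with a two-finger push towards the far fence, then pushed it into the left fence, then firmly into the far fence. It stopped hard at about 15 N each time. In the last top view it was square to within 0.1°, with no visible gap at either fence, and it had not moved during the cap press.

**Cap:** it went down about 8 mm to a hard stop at 178.1 mm and 23 N. The last pictures show it up again.

**Surroundings:** the tube stand, jar and timer looked unmoved by eye in the last pictures, and the arm was touching nothing.

**Checks that disagreed:**
- The final push towards the far fence stopped 2.8 mm short of where I expected. Both pushes then gave the same 10.3 mm finger half-width instead of the 8 mm I had assumed, so I took the rack as flush.
- The rack's right-hand face measured 137.9 mm from my estimated left-fence line, where 140 was expected. The board's right edge was off by 1.5 mm in the same direction, so I put it down to my estimate of that line. About 0.6 mm remains unexplained, within the 2 mm calibration.

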